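# Tare, load and weigh sample jars on an indexed balance carriage

## Task

Tare the empty weighing tray by pushing the roller arm of the limit switch over until it clicks and letting it spring back; then pull up the plunger knob, slide the carriage out from under the clear hood to the loading end, let the plunger drop into its hole there, and stand every sample jar from the bench upright in the tray, one to a pocket. Then pull the plunger, slide the carriage back under the hood, let the plunger drop home in the weighing hole, and click and release the limit switch once more to weigh; finally draw the carriage with its jars out to the loading end again and leave it locked there for collection. Leave the bottle, the tub and the spatula alone throughout.

Things in the scene. Friction and masses are not known exactly. Their poses are not given: they have to be found in the camera images.
- station: Weighing station, fixed on the bench: white base plate 270 mm (its x, -150 to +120) by 250 mm (its y), 12 mm thick. Origin at the underside, x away from the robot, y to the left, z up. A carriage slides along its y on it. A white balance body, 125 mm tall, stands behind the hood at x 120 to 190, y -50 to +140 mm. Nothing of the station is taller than 129 mm
- hood (a point): Centre of the top of the clear hood's roof over the weighing end (station +y), 115 mm above the bench. The roof is 205 mm (x) by 94 mm (y), its underside 109 mm above the bench; the hood is open towards the station's -x and -y; the plunger knob stays in front of it
- weigh_hole (a point): Mouth of the weighing hole (11 mm wide along y) in the steel index bar, 36 mm above the bench, under the knob when the carriage is at the weighing end; station x -130, y +70 mm
- load_hole (a point): Mouth of the loading hole, likewise, station x -130, y -70 mm
- carriage (a joint): Slide of the carriage in m: 0 with the plunger over the weighing hole (under the hood), 0.140 with it over the loading hole; grows towards the station's -y; stops at -0.006 and 0.146. Friction 1.5 N. Starts locked at the weighing hole. It moves only with the plunger lifted; drag it by the knob
- tray (a point): Centre of the tray floor on the carriage. Axes as the station's. The tray is 188 mm (x) by 58 mm (y) outside, walls and dividers 4 mm thick and 12 mm above the floor; the floor lies 41 mm above the bench
- pocket0 (a point): Floor centre of pocket 0 (0 is nearest to the knob) of the tray; each pocket is 42 mm (x) by 50 mm (y) inside, pockets 46 mm apart along x
- pocket1 (a point): Floor centre of pocket 1 (0 is nearest to the knob) of the tray; each pocket is 42 mm (x) by 50 mm (y) inside, pockets 46 mm apart along x
- pocket2 (a point): Floor centre of pocket 2 (0 is nearest to the knob) of the tray; each pocket is 42 mm (x) by 50 mm (y) inside, pockets 46 mm apart along x
- pocket3 (a point): Floor centre of pocket 3 (0 is nearest to the knob) of the tray; each pocket is 42 mm (x) by 50 mm (y) inside, pockets 46 mm apart along x
- plunger (a joint): Height of the spring plunger in m: 0 = fully down in a hole; 0.008 = its tip rides on top of the index bar; 0.014 = pulled up to its stop. The spring pushes it down with 4 N at 0 and 7.5 N at the top; the round tip (8 mm diameter) draws itself into a hole from about 2 mm off. It must be lifted more than 0.008 before the carriage slides
- plunger_knob (a point): Centre of the aluminium plunger knob, 26 mm diameter and 28 mm tall, upright, on a tongue in front (station -x) of the tray, 45 mm from the tray's edge; this point is 14 mm below its top and 82 mm above the bench when down; rises with the plunger and travels with the carriage. Below it is a 22 mm barrel, then the tongue, 34 mm below this point
- switch: Limit switch on a stand, fixed on the bench: grey housing 32 (x) by 42 (y) mm, top at z 108 mm, on a 75 by 70 mm foot. Origin at the underside, z up. On the housing's -x side a steel roller arm stands up from a pivot (along x) at x -14, z 90 mm
- switch_arm (a joint): Angle of the roller arm in rad: 0 = upright (rest); pushing the roller towards the switch's own +y makes it grow; the switch clicks at 0.5; stop at 1.0. A spring returns it to 0 when released; the push at the roller is about 2 N at the start, 5 N at the click and 8 N at the stop. It does not move towards -y
- switch_roller (a point): Centre of the white roller at the arm's tip: 22 mm diameter, 13 mm wide along the switch's x, 50 mm above the pivot, 140 mm above the bench at rest, 26 mm in front (switch -x) of the switch's origin
- jar0: Sample jar, amber glass with a white screw cap: upright cylinder 36 mm in diameter, 45 mm tall, 60 g, heavy in the foot (centre of mass about 10 mm up); origin at the centre of its underside, z up. Two to four jars are present, at first on a white liner on the bench; all jars are alike
- jar1: Sample jar, amber glass with a white screw cap: upright cylinder 36 mm in diameter, 45 mm tall, 60 g, heavy in the foot (centre of mass about 10 mm up); origin at the centre of its underside, z up. Two to four jars are present, at first on a white liner on the bench; all jars are alike
- jar2: Sample jar, amber glass with a white screw cap: upright cylinder 36 mm in diameter, 45 mm tall, 60 g, heavy in the foot (centre of mass about 10 mm up); origin at the centre of its underside, z up. Two to four jars are present, at first on a white liner on the bench; all jars are alike
- jar3: Sample jar, amber glass with a white screw cap: upright cylinder 36 mm in diameter, 45 mm tall, 60 g, heavy in the foot (centre of mass about 10 mm up); origin at the centre of its underside, z up. Two to four jars are present, at first on a white liner on the bench; all jars are alike
- reagent_bottle: Bystander: amber bottle 72 mm in diameter, 150 mm tall, origin at its underside; leave it alone
- tub: Bystander: white tub with black lid, 90 mm in diameter, 90 mm tall, origin at its underside; leave it alone
- spatula: Bystander: lab spoon 170 mm long, 20 mm thick, lying on the bench nearer the robot, left of the middle; leave it alone
Not all that is in view belongs to the job. What is shaped like the jar3 but red or yellow is not meant.

How it is judged:
By the outcome, as a careful person would: the job done as asked, in the order asked, and still so for the second after the job is handed in, with the robot touching nothing.
Of jar0, jar1, jar2, jar3 only 2 to 4 are there at a start; the rules pass over those that are not, and their reading is None.
At some moment in a run one of jar0, jar1, jar2, jar3 may be knocked a few centimetres aside while the robot is not near it.
It also fails if it takes over 208 s, if anything falls off the work surface, if the arm or the gripper's body presses on something with over 40 N, if the wrist force passes 120 N, or if a joint passes its speed limit or range.

## Robot

A 6-joint arm with a two-finger parallel gripper is mounted at the origin on the work surface. World frame = base frame: x ahead of the robot, y to its left, z up, the work surface at z = 0. Lengths are in m, angles in degrees, forces in N, time in s.
With the tool pointing down it reaches from about 0.275 to 0.825 m from the base axis. Payload 5.2 kg.
Tool frame: the origin (TCP) lies on the centre line of the jaws, within the pads' length; the fingertips stand 19 mm ahead of it and the grasp point (between the pads) is the TCP (ctrl.tips_ahead is the z of the fingertips in the tool frame, in m); z points along the fingers, y is the line along which they close (so a half turn about z gives the same grasp; the last joint's range is limited). The gripper opens to 93 mm and grips with 3 to 60 N. Pads are 15 mm wide; open, the fingers measure 128 mm over their backs; the gripper's body (75 mm by 188 mm) begins 65 mm behind the grasp point.
Start: joints at [63.954, 14.817, 87.949, -0, 77.235, -11.62], TCP at [0.137, 0.533, 0.238] pointing down, gripper open.
Joint ranges: [-179.93, 179.93], [-52.35, 119.4], [10.71, 147.94], [-69.91, 249.91], [12.55, 155.21], [-178.61, 178.61]. Speed limits (degrees/s): [147.25, 147.25, 180, 180, 180, 180].

## Interface

Orientations are given as a 3x3 rotation matrix whose columns are the frame's x, y, z axes.
In Python, from rig import ctrl gives the robot as it stands.
- The arm moves only by the tool move_arm, never from a script. Its argument "moves" is a list that holds one entry, the list of rows, each a list of 4 numbers: the shift along the tool's x, y, z in mm, then the turn about the tool's z in rad. In form: [[[x, y, z, yaw], ...]]. A call has exactly 8 rows; each row shifts and turns the commanded pose from where the row before left it, along the tool's axes as they then stand; what a row does not reach is not made up. A row lasts 1/10 s, in which the tool goes at most 50 mm and 8.59 degrees, less where a joint would pass 70% of its speed; a pose out of reach is approached as far as the arm can. A call with a gripper value outside its range is refused whole. "fingers" is the finger opening in mm, from 0 to 93, set as the call begins (left out, the last holds). The fingers move at their own pace and stop on an object; "force" is the grip in N (left out, the last holds). Time passes only in rows, so rows that do not move let the fingers close, or fill a call up. It gives the time, the measured TCP pose, the force, the opening and the grip force at its end, in the units of the state.
- ctrl.get_obs(): the state, without advancing time (a new reading comes with each control period).
- ctrl.capture(name): name is "side" or "top"; returns (picture, depth): 480x640x3 uint8, blue, green, red; 480x640 float32, m along the optical axis (not along the pixel's ray), 0 where there is no reading.
- ctrl.camera_params(name): a dict with "camera_matrix" (3x3 intrinsics, pixels), "xyz" and "attitude" of the camera in the world. Camera axes: x right, y down, z forward; pixel columns grow to the right and rows downward; lengths in m; the calibration is good to about 2 mm. A picture is of the moment at which its call begins. camera_params takes no time and is no camera call.
- ctrl.close_job(): hands the job in; it is judged then, once.
Trained networks look in the newest picture that a camera, given by its name, has taken for a name from the list of things; names that differ only in an ending like _2 or _b are one class to them, and where a whole thing is asked for, a point or a joint stands for the part that bears it (a point fixed in the world has none). Each returns a list of dicts, best first, with "confidence" (0 to 1); they miss things now and then, are a little off and sometimes report something else, mostly with a low value. They report only what shows in the picture. A call takes as long as a camera call. They do not tell look-alikes from the thing itself.
- ctrl.boxes_of(camera, query): "pixel" ([column, row] in pixels, amid what is visible of it).
The state is a dict: "t": time; "qpos": joint angles; "qd": joint speeds; "tau": joint torques, N m; "eef_pos": TCP position; "tcp_rot": TCP orientation; "ft_force": force on the tool from outside, world axes, zero at the start; "torque": the same for the moment, N m; "width": finger opening in m; "finger_force": force on a finger pad.
Only numpy, scipy, OpenCV 4.12 (cv2) and the standard library are available. Lean on these libraries where they do the work, as an engineer would, in place of code of your own. Each camera call takes 0.05 s, during which the arm holds its last target. There are 200 camera calls.

## Working session

There is one attempt and no reset: what is moved stays moved. The work goes in short steps, Python scripts to look and compute and a tool call to move; the robot and the scene stay as the last step left them, time stands still between calls to the robot, and variables do not carry over. Pictures are saved under pics/ and viewed, at most 14 in all, crops included, and the job is handed in when it is done.

Besides the shell and the picture viewer there is one more tool, called after "Call:" as name([rows], argument=value, ...), one row to a line, values as JSON. move_arm: Moves the arm, as the interface text tells. Its arguments: {"type":"object","properties":{"moves":{"type":"array"},"fingers":{"type":"number"},"force":{"type":"number"}},"required":["moves"]}

```bash
ls; mkdir -p pics
cat > h.py <<'E'
from rig import ctrl
import numpy as np, cv2
def P(n): 
    c=ctrl.camera_params(n); return np.array(c["camera_matrix"]),np.array(c["xyz"]),np.array(c["attitude"])
def ray(n,px,z):
    K,t,R=P(n); d=R@np.linalg.inv(K)@np.array([px[0],px[1],1.]); s=(z-t[2])/d[2]; return t+s*d
def cloud(n,D):
    K,t,R=P(n); v,u=np.mgrid[:480,:640]; p=np.stack([(u-K[0,2])/K[0,0]*D,(v-K[1,2])/K[1,1]*D,D],-1); return p@R.T+t
def proj(n,X):
    K,t,R=P(n); p=K@(R.T@(np.array(X)-t)); return p[:2]/p[2]
def dep(n,px,D,r=2):
    u,v=int(px[0]),int(px[1]); w=cloud(n,D)[max(v-r,0):v+r+1,max(u-r,0):u+r+1].reshape(-1,3); d=D[max(v-r,0):v+r+1,max(u-r,0):u+r+1].ravel(); w=w[d>0]; return np.median(w,0) if len(w) else None
E
python3 - <<'E'
from h import *
for n in("top","side"):
    im,D=ctrl.capture(n); cv2.imwrite(f"pics/{n}0.png",im); np.savez(f"pics/{n}0.npz",im=im,D=D)
    print(n,P(n))
    for q in["station","hood","plunger_knob","switch","switch_roller","jar0","tray","reagent_bottle","tub","spatula"]:
        for b in ctrl.boxes_of(n,q)[:6]: 
            w=dep(n,b["pixel"],D); print(q,np.round(b["pixel"]),round(b["confidence"],2),None if w is None else np.round(w,3))
o=ctrl.get_obs(); print(o)
E
```

```text
pics
top (array([[477.99189691,   0.        , 321.65118546],
       [  0.        , 477.99189691, 239.92212046],
       [  0.        ,   0.        ,   1.        ]]), array([0.40787688, 0.05826632, 1.15578047]), array([[-0.01685214, -0.98932093,  0.14477606],
       [-0.99959251,  0.01333362, -0.02523928],
       [ 0.02303936, -0.1451424 , -0.98914249]]))
station [289. 218.] 0.75 [0.63  0.108 0.012]
plunger_knob [292. 219.] 0.56 [0.627 0.103 0.012]
plunger_knob [258. 278.] 0.47 [0.482 0.176 0.096]
switch [178. 273.] 0.56 [0.495 0.346 0.107]
switch_roller [167. 285.] 0.67 [0.465 0.358 0.144]
jar0 [464. 292.] 0.79 [ 0.443 -0.297  0.045]
jar0 [435. 233.] 0.75 [ 0.583 -0.237  0.045]
jar0 [222. 354.] 0.73 [0.312 0.268 0.01 ]
jar0 [429. 272.] 0.71 [ 0.491 -0.217  0.045]
jar0 [388. 220.] 0.55 [ 0.619 -0.129  0.044]
jar0 [461. 258.] 0.53 [ 0.523 -0.297  0.046]
tray [262. 270.] 0.65 [0.504 0.171 0.049]
reagent_bottle [415. 169.] 0.67 [ 0.721 -0.183  0.11 ]
tub [141. 200.] 0.79 [0.661 0.438 0.09 ]
spatula [222. 352.] 0.76 [0.317 0.266 0.011]
spatula [168. 286.] 0.64 [0.465 0.358 0.142]
side (arr
[... 1284 characters left out ...]
,  1.59215039e-03,
        7.72356571e+01, -1.16204192e+01]), 'qd': array([-0.04549652, -0.05531667, -0.05124922, -0.03949628, -0.04083651,
        0.03299007]), 'tau': array([ 1.32897727e-03, -4.37205005e+01, -2.84314978e+01,  7.16316537e-02,
        3.12549609e-02, -1.32574067e-05]), 'eef_pos': array([0.13701779, 0.53267583, 0.23767305]), 'tcp_rot': array([[-9.68462216e-01,  2.49160464e-01, -1.48322502e-05],
       [ 2.49160463e-01,  9.68462215e-01,  3.13712907e-05],
       [ 2.21809592e-05,  2.66862994e-05, -9.99999999e-01]]), 'ft_force': array([0.90640216, 0.5547244 , 0.42784584]), 'torque': array([ 0.02512643,  0.01721823, -0.04819411]), 'finger_force': 0.0, 'width': 0.0928743262513952}
```

View pics/top0.png

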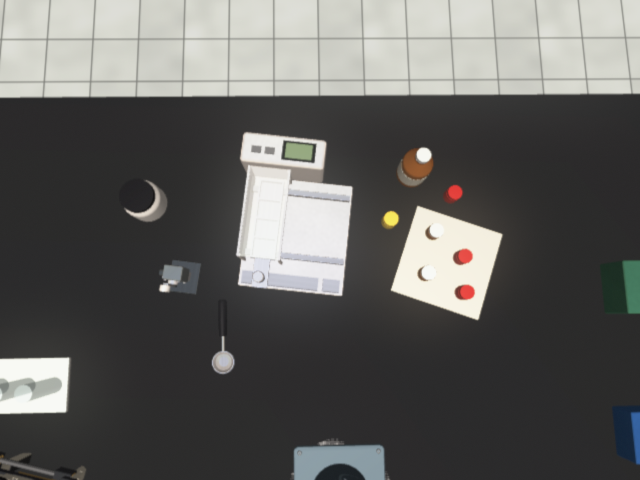

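View pics/side0.png

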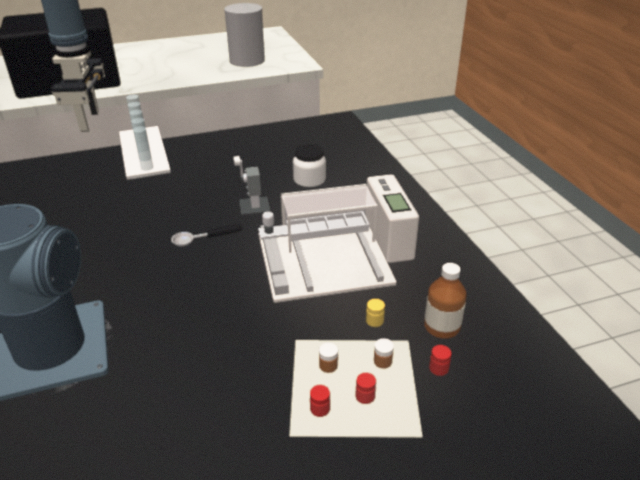

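The top view shows two white-capped jars at (435,231) and (429,272), with red and yellow look-alikes around them. The knob is at about (258,277) and the switch at about (173,275), with its roller at (165,288). The side view shows the same two jars at (329,357) and (384,352).

```bash
cat > fit.py <<'E'
from h import *
def load(n): d=np.load(f"pics/{n}0.npz"); return d["im"],d["D"],cloud(n,d["D"])
def circ(p):
    (c,r)=cv2.minEnclosingCircle(p[:,:2].astype(np.float32)); return np.round(c,4),round(r,4),np.round(p[:,:2].mean(0),4),np.round(np.median(p[:,2]),4),len(p)
for n in("top","side"):
    im,D,C=load(n); ok=D>0; X,Y,Z=C[...,0],C[...,1],C[...,2]
    def sel(x0,x1,y0,y1,z0,z1): return C[ok&(X>x0)&(X<x1)&(Y>y0)&(Y<y1)&(Z>z0)&(Z<z1)]
    def rect(p): r=cv2.minAreaRect(p[:,:2].astype(np.float32)); return np.round(r[0],4),np.round(r[1],4),round(r[2],2),len(p)
    print(n,"plate",rect(sel(.40,.80,-.05,.30,.006,.09)))
    print("balance",rect(sel(.66,.90,-.05,.30,.118,.14)))
    print("bars",rect(sel(.45,.53,-.05,.22,.030,.038)))
    for nm,b in dict(knob=(.45,.52,.14,.21,.088,.102),swtop=(.45,.55,.30,.40,.100,.112),roller=(.43,.50,.32,.40,.12,.16)).items():
        p=sel(*b); print(nm,circ(p) if len(p) else 0, rect(p) if len(p)>3 else 0)
    for c in((.583,-.237),(.491,-.217)):
        p=sel(c[0]-.035,c[0]+.035,c[1]-.035,c[1]+.035,.038,.06); print("jar",circ(p))
    hsv=cv2.cvtColor(im,cv2.COLOR_BGR2HSV);
E
python3 fit.py
python3 - <<'E'
import cv2
a=cv2.imread('pics/top0.png')[130:310,130:370]; b=cv2.imread('pics/side0.png')[140:310,200:440]
import numpy as np
a=cv2.resize(a,None,fx=3.2,fy=3.2,interpolation=cv2.INTER_CUBIC); cv2.imwrite('pics/z1.png',a)
E
```

```text
top plate (array([0.5947, 0.123 ]), array([0.3375, 0.3952]), 88.88, 8570)
balance (array([0.7296, 0.1193]), array([0.1896, 0.1411]), 84.37, 2463)
bars (array([0.4914, 0.1   ]), array([0.2394, 0.0781]), 89.16, 876)
knob (array([0.4852, 0.1747]), 0.013, array([0.4848, 0.1743]), np.float64(0.0951), 107) (array([0.4849, 0.1745]), array([0.0244, 0.0242]), 27.99, 107)
swtop (array([0.4926, 0.3592]), 0.0259, array([0.4934, 0.3585]), np.float64(0.1072), 308) (array([0.4894, 0.3601]), array([0.0427, 0.044 ]), 80.89, 308)
roller (array([0.4606, 0.3633]), 0.0119, array([0.4613, 0.3621]), np.float64(0.1472), 90) (array([0.4619, 0.3632]), array([0.0202, 0.0182]), 80.5, 90)
jar (array([ 0.5918, -0.2414]), 0.0182, array([ 0.5918, -0.2413]), np.float64(0.0448), 172)
jar (array([ 0.492 , -0.2181]), 0.0177, array([ 0.4917, -0.2177]), np.float64(0.0451), 176)
side plate (array([0.5901, 0.114 ]), array([0.3045, 0.4164]), 82.28, 10550)
balance (array([0.765 , 0.1119]), array([0.1247, 0.1918]), 13.15, 1363)
bars (array([0.5002, 0.0998]), array([0.233 , 0.0776]), 83.46, 654)
knob (array([0.4849, 0.1744]), 0.0149, array([0.4857, 0.1706]), np.float64(0.0943), 76) (array([0.4856, 0.1726]), array([0.0254, 0.0235]), 33.4, 76)
swtop (array([0.4925, 0.3594]), 0.0266, array([0.4928, 0.3545]), np.float64(0.1074), 149) (array([0.4937, 0.3575]), array([0.0507, 0.0458]), 53.98, 149)
roller (array([0.4643, 0.3617]), 0.0152, array([0.462, 0.359]), np.float64(0.1431), 70) (array([0.4623, 0.3619]), array([0.0267, 0.0183]), 83.09, 70)
jar (array([ 0.5928, -0.2439]), 0.0194, array([ 0.5919, -0.2449]), np.float64(0.0448), 252)
jar (array([ 0.4922, -0.2188]), 0.0186, array([ 0.4916, -0.2211]), np.float64(0.0446), 249)
```

View pics/z1.png

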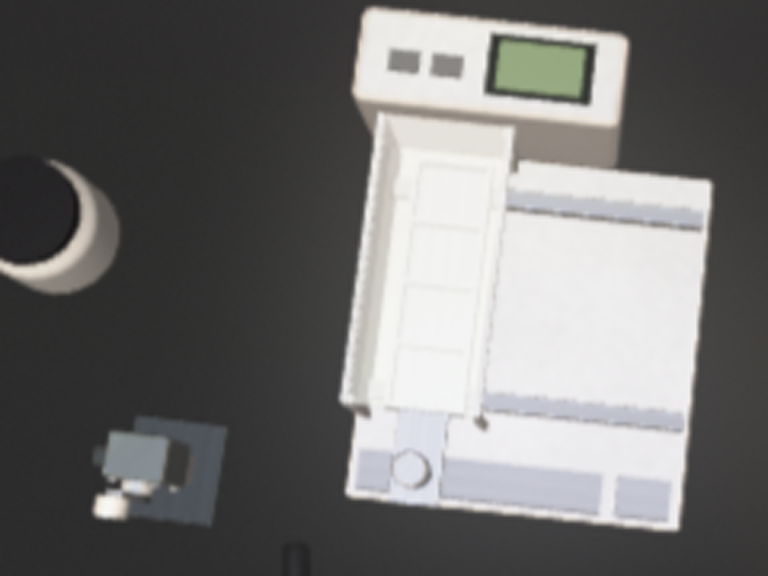

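Zoomed crop: the plate's front edge runs from (347,495) to (680,527) and its right edge goes up to (711,180). Together these give a station yaw of about -5.5°. The switch has nearly the same yaw, with its roller at (110,507).

```bash
python3 - <<'E'
from h import *
f=lambda a:(a[0]/3.2+130-.3,a[1]/3.2+130-.3)
a,b,c=[ray("top",f(q),.012) for q in((347,495),(680,527),(711,180))]
print(np.round([a,b,c],4), np.linalg.norm(a-b),np.linalg.norm(b-c)); d=a-b; print("yaw y",np.degrees(np.arctan2(-d[0],d[1]))); d=c-b; print("yaw x",np.degrees(np.arctan2(d[1],d[0])))
a,b,c,e=[ray("top",f(q),.125) for q in((352,95),(612,125),(628,38),(364,8))]
for d in(a-b,e-c): print("bal",np.degrees(np.arctan2(-d[0],d[1])),np.linalg.norm(d))
o=ctrl.get_obs(); R=o["tcp_rot"]; print(np.degrees(np.arctan2(-R[0,1],R[1,1])))
E
cat >> h.py <<'E'
def rel(x,y,z):
    o=ctrl.get_obs(); R=o["tcp_rot"]; d=np.array([x,y,z])-o["eef_pos"]
    print("t",round(o["t"],2),"pos",np.round(o["eef_pos"],4),"yaw",np.round(np.degrees(np.arctan2(-R[0,1],R[1,1])),2),"shift mm",np.round(R.T@d*1000,1))
E
```

```text
[[ 0.4712  0.2294  0.012 ]
 [ 0.4435 -0.0177  0.012 ]
 [ 0.7087 -0.0477  0.012 ]] 0.2486298094199206 0.2668128138342381
yaw y -6.376906528063981
yaw x -6.462124290695421
bal -7.369448177507793 0.18206927190449287
bal -7.244069381268372 0.18646247054625548
-14.427838320091574
```

Call:
move_arm([
  [[0,0,0,-0.14],[-40,-21,0,0],[-40,-21,0,0],[-40,-21,0,0],[-40,-21,0,0],[-40,-21,0,0],[-40,-21,0,0],[-40,-21,0,0]],
], fingers=0, force=30)

```text
t: 1.9
eef_pos: [0.4002, 0.3541, 0.2379]
tcp_rot: [[-0.994, 0.112, 0.0], [0.112, 0.994, 0.0], [-0.0, 0.0, -1.0]]
ft_force: [0.3, 1.1, -0.9]
width: 0.0336
finger_force: 0.0
```

Call:
move_arm([
  [[-31,-16,0,0],[-31,-16,0,0],[0,0,0,0],[0,0,20,0],[0,0,25,0],[0,0,25,0],[0,0,25,0],[0,0,0,0]],
])

```text
t: 2.7
eef_pos: [0.454, 0.3161, 0.1394]
tcp_rot: [[-0.994, 0.111, -0.007], [0.111, 0.994, -0.003], [0.006, -0.003, -1.0]]
ft_force: [-0.8, -0.4, 0.3]
width: 0.0005
finger_force: 0.0
```

Run:
```python
from h import *
rel(.462,.3625,.141); print(ctrl.get_obs()["ft_force"],ctrl.get_obs()["width"])
im,D=ctrl.capture("side"); cv2.imwrite("pics/s1.png",cv2.resize(im[100:300,130:380],None,fx=3,fy=3))
C=cloud("side",D);
```

```text
t 2.7 pos [0.454  0.3161 0.1394] yaw -6.38 shift mm [-2.8 47.  -1.7]
[-0.83289551 -0.43556596  0.31086046] 0.0004663055236833023
```

View pics/s1.png

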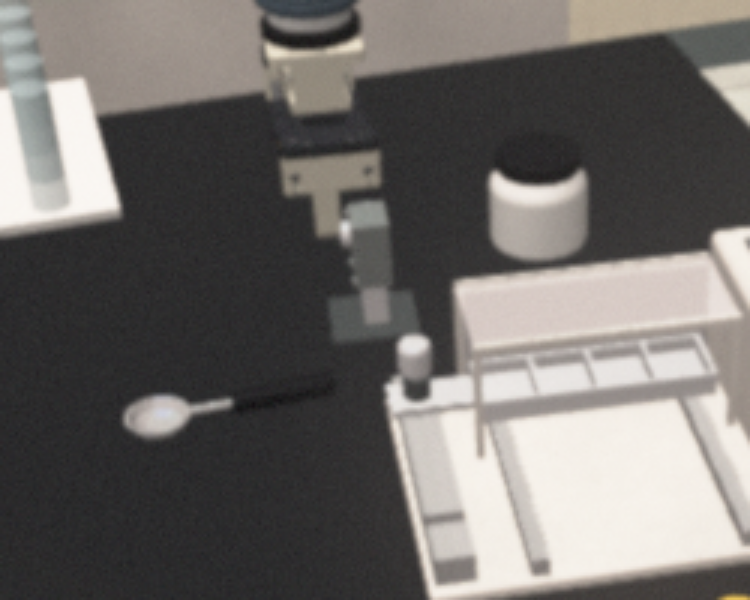

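Call:
move_arm([
  [[-2,9,0,0],[0,7,0,0],[0,7,0,0],[0,7,0,0],[0,7,0,0],[0,7,0,0],[0,4,0,0],[0,0,0,0]],
])

```text
t: 3.55
eef_pos: [0.4642, 0.3637, 0.1419]
tcp_rot: [[-0.994, 0.111, -0.001], [0.111, 0.994, -0.002], [0.001, -0.002, -1.0]]
ft_force: [1.2, -4.9, 0.8]
width: 0.0002
finger_force: 2.7
```

Run:
```python
from h import *
rel(.462,.3625,.141); print(ctrl.get_obs()["ft_force"])
im,D=ctrl.capture("top"); cv2.imwrite("pics/t1.png",cv2.resize(im[200:340,100:260],None,fx=4,fy=4))
```

```text
t 3.55 pos [0.4642 0.3637 0.1419] yaw -6.38 shift mm [ 2.  -1.5  0.9]
[ 1.18705681 -4.94384871  0.7861131 ]
```

View pics/t1.png

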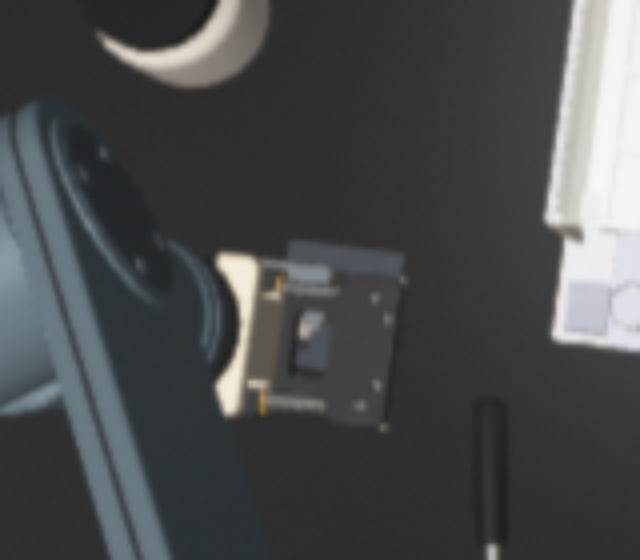

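The gripper covers the switch at about (300,330), and the 4.9 N is about the click force. I'll push a little further to be sure, then release.

Call:
move_arm([
  [[0,0,3,0],[0,3,0,0],[0,3,0,0],[0,2,0,0],[0,0,0,0],[0,0,0,0],[0,0,0,0],[0,0,0,0]],
])

```text
t: 4.4
eef_pos: [0.4641, 0.3701, 0.1379]
tcp_rot: [[-0.994, 0.112, -0.003], [0.112, 0.994, -0.005], [0.003, -0.005, -1.0]]
ft_force: [0.4, -8.2, -3.4]
width: 0.0007
finger_force: 4.1
```

Call:
move_arm([
  [[0,-8,0,0],[0,-8,0,0],[0,-9,0,0],[0,-9,0,0],[0,-10,0,0],[0,-20,0,0],[0,-20,0,0],[0,0,0,0]],
])

```text
t: 5.2
eef_pos: [0.4557, 0.2869, 0.1398]
tcp_rot: [[-0.994, 0.113, 0.0], [0.113, 0.994, 0.0], [-0.0, 0.0, -1.0]]
ft_force: [-1.0, 0.1, 0.9]
width: 0.0003
finger_force: 0.0
```

Run:
```python
from h import *
rel(.485,.1745,.150); print(ctrl.get_obs()["ft_force"])
im,D=ctrl.capture("side"); C=cloud("side",D); X,Y,Z=C[...,0],C[...,1],C[...,2]
p=C[(D>0)&(X>.43)&(X<.52)&(Y>.33)&(Y<.42)&(Z>.12)&(Z<.16)]; print(len(p),p.mean(0), p[:,2].max())
```

```text
t 5.2 pos [0.4557 0.2869 0.1398] yaw -6.52 shift mm [ -41.9 -108.3  -10.2]
[-0.95594851  0.12157316  0.90970949]<stdin>:4: RuntimeWarning: Mean of empty slice.
  ret = um.true_divide(
Traceback (most recent call last):
ValueError: zero-size array to reduction operation maximum which has no identity
```

Call:
move_arm([
  [[0,0,-30,0],[-14,-36,0,0],[-14,-36,0,0],[-14,-36,0,0],[0,0,0,0],[0,0,0,0],[0,0,0,0],[0,0,0,0]],
], fingers=60)

```text
t: 6.05
eef_pos: [0.4852, 0.1779, 0.1696]
tcp_rot: [[-0.994, 0.11, 0.0], [0.11, 0.994, 0.0], [0.0, 0.0, -1.0]]
ft_force: [0.1, 0.1, 0.0]
width: 0.0584
finger_force: 0.0
```

Run:
```python
from h import *
rel(.485,.1745,.086)
im,D=ctrl.capture("side"); C=cloud("side",D); X,Y,Z=C[...,0],C[...,1],C[...,2]
p=C[(D>0)&(X>.43)&(X<.52)&(Y>.33)&(Y<.42)&(Z>.12)&(Z<.16)]; print(len(p),p.mean(0) if len(p) else 0)
p=C[(D>0)&(X>.45)&(X<.52)&(Y>.14)&(Y<.21)&(Z>.09)&(Z<.102)]; print(len(p),p.mean(0) if len(p) else 0)
```

```text
t 6.05 pos [0.4852 0.1779 0.1696] yaw -6.31 shift mm [-0.2 -3.4 83.6]
68 [0.46211121 0.35980625 0.14088651]
72 [0.48514075 0.17057028 0.09476069]
```

Roller is back upright. Now I'll descend and grip the knob.

Call:
move_arm([
  [[0,-3,20,0],[0,0,20,0],[0,0,20,0],[0,0,14,0],[0,0,9,0],[0,0,0,0],[0,0,0,0],[0,0,0,0]],
])

```text
t: 6.9
eef_pos: [0.4858, 0.1739, 0.0875]
tcp_rot: [[-0.994, 0.111, 0.002], [0.111, 0.994, 0.0], [-0.002, 0.0, -1.0]]
ft_force: [-0.4, 0.0, 0.5]
width: 0.0603
finger_force: 0.0
```

Call:
move_arm([
  [[0,0,0,0],[0,0,0,0],[0,0,0,0],[0,0,0,0],[0,0,0,0],[0,0,0,0],[0,0,0,0],[0,0,0,0]],
], fingers=10, force=40)

```text
t: 7.7
eef_pos: [0.4852, 0.174, 0.0868]
tcp_rot: [[-0.994, 0.112, 0.0], [0.112, 0.994, 0.001], [-0.0, 0.001, -1.0]]
ft_force: [-0.8, 5.0, 2.2]
width: 0.025
finger_force: 40.0
```

Call:
move_arm([
  [[0,0,-2,0],[0,0,-3,0],[0,0,-3,0],[0,0,-3,0],[0,0,-2,0],[0,0,0,0],[0,0,0,0],[0,0,0,0]],
])

```text
t: 8.5
eef_pos: [0.4851, 0.1732, 0.0995]
tcp_rot: [[-0.994, 0.112, -0.0], [0.112, 0.994, -0.001], [0.0, -0.001, -1.0]]
ft_force: [3.1, -1.2, -8.2]
width: 0.025
finger_force: 40.0
```

Call:
move_arm([
  [[0,-4,0,0],[0,-8,0,0],[0,-10,0,0],[0,-10,0,0],[0,-10,0,0],[0,-10,0,0],[0,-8,0,0],[0,0,0,0]],
])

```text
t: 9.3
eef_pos: [0.4777, 0.1123, 0.0995]
tcp_rot: [[-0.994, 0.113, -0.001], [0.113, 0.994, -0.001], [0.001, -0.001, -1.0]]
ft_force: [0.7, -1.6, -7.8]
width: 0.025
finger_force: 40.0
```

Call:
move_arm([
  [[0,-6,0,0],[0,-12,0,0],[0,-14,0,0],[0,-14,0,0],[0,-14,0,0],[0,-12,0,0],[0,-8,0,0],[0,0,0,0]],
])

```text
t: 10.1
eef_pos: [0.4682, 0.0329, 0.0993]
tcp_rot: [[-0.994, 0.113, -0.003], [0.113, 0.994, -0.001], [0.003, -0.001, -1.0]]
ft_force: [-5.0, 1.2, -8.5]
width: 0.025
finger_force: 40.0
```

Run:
```python
from h import *
k=np.array([.4852,.174]); 
for yaw in(-6.4,): 
    y=np.array([-np.sin(np.radians(yaw)),np.cos(np.radians(yaw))]); t=k-.140*y; print(t); rel(*t,.0868)
print(ctrl.get_obs()["ft_force"])
```

```text
[0.46959435 0.03487249]
t 10.1 pos [0.4682 0.0329 0.0993] yaw -6.47 shift mm [-1.2  2.1 12.4]
[-4.95067138  1.16438863 -8.53567902]
```

Call:
move_arm([
  [[0.5,1.5,0,0],[0,0,2,0],[0,0,2,0],[0,0,2,0],[0,0,2,0],[0,0,2,0],[0,0,2,0],[0,0,0.5,0]],
])

```text
t: 10.9
eef_pos: [0.4686, 0.0363, 0.087]
tcp_rot: [[-0.994, 0.111, -0.001], [0.111, 0.994, -0.0], [0.001, -0.0, -1.0]]
ft_force: [-5.2, -0.4, -4.7]
width: 0.025
finger_force: 40.0
```

Call:
move_arm([
  [[0,0,0,0],[0,0,0,0],[0,0,0,0],[0,0,0,0],[0,0,0,0],[0,0,0,0],[0,0,0,0],[0,0,0,0]],
])

```text
t: 11.7
eef_pos: [0.4686, 0.0363, 0.0871]
tcp_rot: [[-0.994, 0.111, -0.001], [0.111, 0.994, -0.0], [0.001, -0.0, -1.0]]
ft_force: [-5.1, -0.7, -5.3]
width: 0.0251
finger_force: 40.0
```

Call:
move_arm([
  [[0,0,0,0],[0,0,0,0],[0,0,0,0],[0,0,-20,0],[0,0,-40,0],[0,0,-40,0],[0,-40,0,0],[0,-40,0,0]],
], fingers=60)

```text
t: 12.5
eef_pos: [0.4623, -0.0441, 0.1897]
tcp_rot: [[-0.994, 0.108, 0.007], [0.108, 0.994, -0.002], [-0.007, -0.001, -1.0]]
ft_force: [0.1, -0.4, -0.1]
width: 0.0599
finger_force: 0.0
```

Call:
move_arm([
  [[0,-40,0,0],[0,-40,0,0],[0,-40,0,0],[0,0,0,0],[0,0,0,0],[0,0,0,0],[0,0,0,0],[0,0,0,0]],
])

```text
t: 13.3
eef_pos: [0.4471, -0.1616, 0.1873]
tcp_rot: [[-0.994, 0.11, 0.0], [0.11, 0.994, -0.0], [-0.0, 0.0, -1.0]]
ft_force: [-0.1, -0.2, -0.0]
width: 0.06
finger_force: 0.0
```

```bash
cat > look.py <<'E'
import sys
from h import *
def look(tag):
    for n in("top","side"):
        im,D=ctrl.capture(n); cv2.imwrite(f"pics/{n}_{tag}.png",im); C=cloud(n,D); X,Y,Z=C[...,0],C[...,1],C[...,2]
        p=C[(D>0)&(X>.44)&(X<.51)&(Y>0)&(Y<.21)&(Z>.088)&(Z<.112)]
        if len(p)>20: print(n,"knob",np.round(cv2.minEnclosingCircle(p[:,:2].astype(np.float32))[0],4),np.round(p.mean(0),4),len(p))
        for b in ctrl.boxes_of(n,"jar0"):
            w=dep(n,b["pixel"],D)
            if w is None: continue
            hsv=cv2.cvtColor(im[int(b["pixel"][1])-8:int(b["pixel"][1])+9,int(b["pixel"][0])-5:int(b["pixel"][0])+6],cv2.COLOR_BGR2HSV).reshape(-1,3)
            q=C[(D>0)&(np.hypot(X-w[0],Y-w[1])<.035)&(Z>w[2]-.004 if n=="top" else (Z>.038))&(Z<.1)]
            print(n,"jar?",np.round(b["pixel"]),round(b["confidence"],2),np.round(w,3),"white frac",round(((hsv[:,1]<60)&(hsv[:,2]>150)).mean(),2),"circle",np.round(cv2.minEnclosingCircle(q[:,:2].astype(np.float32)),4) if 0 else [np.round(v,4) for v in cv2.minEnclosingCircle(q[:,:2].astype(np.float32))] if len(q) else 0)
look(sys.argv[1]); rel(.492,-.2195,.17)
E
python3 look.py a
```

```text
top knob [0.4682 0.0352] [0.4682 0.0355 0.095 ] 106
top jar? [388. 222.] 0.79 [ 0.613 -0.126  0.045] white frac 0.0 circle [array([ 0.6219, -0.1346]), np.float64(0.018)]
top jar? [434. 228.] 0.46 [ 0.596 -0.234  0.045] white frac 0.9 circle [array([ 0.5918, -0.2419]), np.float64(0.0177)]
top jar? [294. 216.] 0.16 [0.635 0.095 0.012] white frac 1.0 circle [array([0.635 , 0.0954]), np.float64(0.0351)]
side jar? [364. 386.] 0.94 [ 0.52  -0.319  0.044] white frac 0.0 circle [array([ 0.5304, -0.3081]), np.float64(0.0189)]
side jar? [440. 362.] 0.88 [ 0.676 -0.306  0.037] white frac 0.0 circle [array([ 0.6845, -0.2933]), np.float64(0.0194)]
side jar? [326. 359.] 0.86 [ 0.484 -0.231  0.035] white frac 0.53 circle [array([ 0.4912, -0.2185]), np.float64(0.0191)]
side jar? [374. 309.] 0.77 [ 0.613 -0.145  0.044] white frac 0.0 circle [array([ 0.6234, -0.1369]), np.float64(0.0194)]
side jar? [242. 158.] 0.73 [0.52  0.63  0.001] white frac 0.19 circle 0
side jar? [383. 352.] 0.72 [ 0.585 -0.255  0.044] white frac 0.75 circle [array([ 0.5922, -0.243 ]), np.float64(0.0196)]
side jar? [318. 401.] 0.59 [ 0.439 -0.321  0.044] white frac 0.0 circle [array([ 0.4461, -0.3071]), np.float64(0.0188)]
t 13.5 pos [ 0.447  -0.1622  0.1872] yaw -6.35 shift mm [-51.1 -51.9  17.2]
```

View pics/side_a.png

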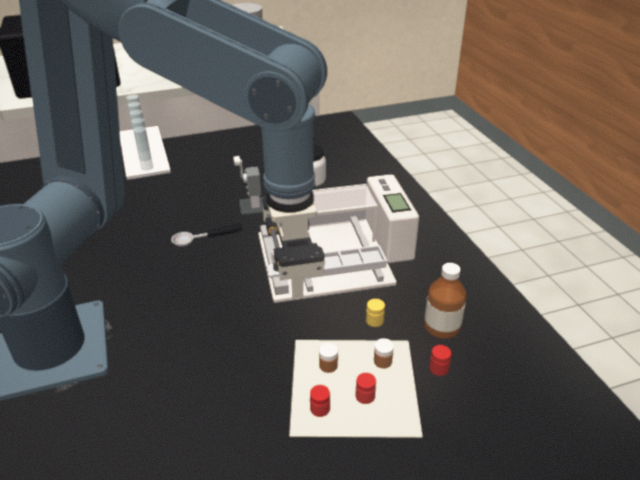

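The side view shows the carriage at the loading end, with the jars unmoved at (328,357) and (384,352). The knob top is at z=0.095, so the plunger is down in the hole. I'll take the nearer jar first.

Call:
move_arm([
  [[-25,-25,0,0],[-25,-26,0,0],[0,0,35,0],[0,0,35,0],[0,0,30,0],[0,0,15,0],[0,0,0,0],[0,0,0,0]],
])

```text
t: 14.3
eef_pos: [0.4911, -0.219, 0.0724]
tcp_rot: [[-0.994, 0.111, -0.0], [0.111, 0.994, 0.0], [0.0, 0.0, -1.0]]
ft_force: [-0.0, 0.8, -0.1]
width: 0.06
finger_force: 0.0
```

Run:
```python
from h import *
rel(.4915,-.2185,.036)
```

```text
t 14.3 pos [ 0.4911 -0.219   0.0724] yaw -6.4 shift mm [-0.3  0.6 36.4]
```

Call:
move_arm([
  [[0,0,15,0],[0,0,13,0],[0,0,8,0],[0,0,0,0],[0,0,0,0],[0,0,0,0],[0,0,0,0],[0,0,0,0]],
])

```text
t: 15.1
eef_pos: [0.4911, -0.2192, 0.0366]
tcp_rot: [[-0.994, 0.112, 0.001], [0.112, 0.994, -0.0], [-0.001, -0.0, -1.0]]
ft_force: [0.3, -0.9, 0.3]
width: 0.0601
finger_force: 0.0
```

Call:
move_arm([
  [[0,0,0,0],[0,0,0,0],[0,0,0,0],[0,0,0,0],[0,0,0,0],[0,0,0,0],[0,0,-5,0],[0,0,-10,0]],
], fingers=20, force=20)

```text
t: 15.9
eef_pos: [0.4903, -0.2186, 0.0509]
tcp_rot: [[-0.994, 0.112, -0.002], [0.112, 0.994, 0.001], [0.002, 0.001, -1.0]]
ft_force: [0.6, 0.5, -1.1]
width: 0.0359
finger_force: 20.0
```

Call:
move_arm([
  [[0,0,-15,0],[0,0,-25,0],[0,0,-25,0],[0,0,-25,0],[0,0,-25,0],[0,0,-20,0],[0,0,0,0],[0,0,0,0]],
])

```text
t: 16.7
eef_pos: [0.4908, -0.219, 0.1864]
tcp_rot: [[-0.994, 0.112, 0.001], [0.112, 0.994, -0.001], [-0.001, -0.001, -1.0]]
ft_force: [-0.2, 0.2, -1.5]
width: 0.0354
finger_force: 20.0
```

Run:
```python
from h import *
k=np.array([.4684,.0353]); a=np.radians(-6.7); x=np.array([np.cos(a),np.sin(a)])
for i in range(4): t=k+(.070+.046*i)*x; print(i,t.round(4)); rel(*t,.0795)
```

```text
0 [0.5379 0.0271]
t 16.7 pos [ 0.4908 -0.219   0.1864] yaw -6.4 shift mm [-19.3 249.9 106.8]
1 [0.5836 0.0218]
t 16.7 pos [ 0.4908 -0.219   0.1864] yaw -6.4 shift mm [-65.3 249.7 106.8]
2 [0.6293 0.0164]
t 16.7 pos [ 0.4908 -0.219   0.1864] yaw -6.4 shift mm [-111.3  249.4  106.9]
3 [0.675 0.011]
t 16.7 pos [ 0.4908 -0.219   0.1864] yaw -6.4 shift mm [-157.3  249.2  106.9]
```

Call:
move_arm([
  [[-10,22,0,0],[-16,36,0,0],[-18,40,0,0],[-18,40,0,0],[-18,40,0,0],[-16,36,0,0],[-11,25,0,0],[-4,10,0,0]],
])

```text
t: 17.5
eef_pos: [0.6289, 0.0187, 0.184]
tcp_rot: [[-0.994, 0.109, -0.003], [0.109, 0.994, 0.001], [0.003, 0.001, -1.0]]
ft_force: [-0.5, -0.7, -0.5]
width: 0.0354
finger_force: 20.0
```

Run:
```python
from h import *
rel(.6293,.0164,.0795); out=[]
k=np.array([.4684,.0353]); a=np.radians(-6.7); x=np.array([np.cos(a),np.sin(a)]); y=np.array([-x[1],x[0]])
for n in("top","side"):
    im=cv2.resize(cv2.imread(f"pics/{n}_a.png"),None,fx=3,fy=3)
    for i in range(4):
        c=k+(.070+.046*i)*x
        q=[proj(n,[*(c+sx*.021*x+sy*.025*y),.053])*3 for sx,sy in((-1,-1),(1,-1),(1,1),(-1,1))]
        cv2.polylines(im,[np.int32(q)],True,(0,0,255),1)
    c=np.int32(proj(n,[*(k+.14*x),.05])*3); out.append(im[c[1]-220:c[1]+220,c[0]-200:c[0]+200])
cv2.imwrite("pics/ov.png",np.hstack(out))
```

```text
t 17.5 pos [0.6289 0.0187 0.184 ] yaw -6.25 shift mm [ -1.   -2.3 104.5]
```

View pics/ov.png

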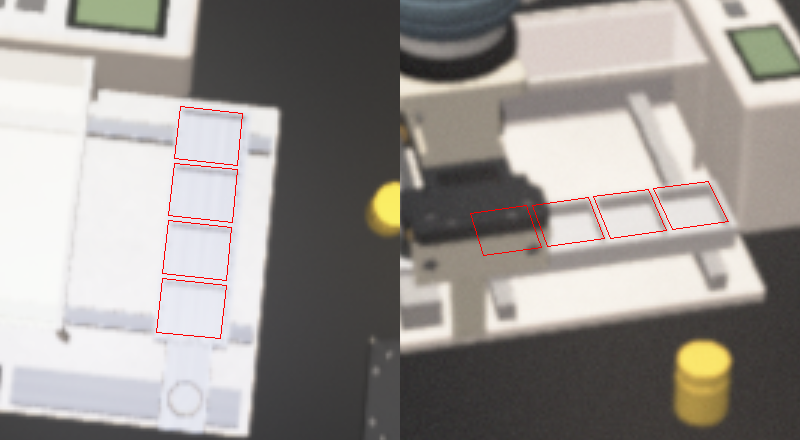

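The predicted pocket outlines (red) sit exactly on the four pockets in both views, so I'll lower the jar into pocket 2.

Call:
move_arm([
  [[-1,-1,0,0],[0,0,20,0],[0,0,25,0],[0,0,20,0],[0,0,10,0],[0,0,5,0],[0,0,0,0],[0,0,0,0]],
])

```text
t: 18.3
eef_pos: [0.6304, 0.0144, 0.1071]
tcp_rot: [[-0.994, 0.112, 0.001], [0.112, 0.994, -0.0], [-0.001, -0.0, -1.0]]
ft_force: [0.2, 0.2, -0.9]
width: 0.0353
finger_force: 20.0
```

Run:
```python
from h import *
rel(.6293,.0164,.0785)
```

```text
t 18.3 pos [0.6304 0.0144 0.1071] yaw -6.43 shift mm [ 1.3  1.8 28.6]
```

Call:
move_arm([
  [[1,2,6,0],[0,0,8,0],[0,0,6,0],[0,0,4,0],[0,0,3,0],[0,0,2,0],[0,0,0,0],[0,0,0,0]],
])

```text
t: 19.1
eef_pos: [0.6292, 0.017, 0.0772]
tcp_rot: [[-0.994, 0.112, 0.0], [0.112, 0.994, -0.0], [-0.0, -0.0, -1.0]]
ft_force: [0.4, 0.6, -0.9]
width: 0.0357
finger_force: 20.0
```

Call:
move_arm([
  [[0,0,0,0],[0,0,0,0],[0,0,0,0],[0,0,0,0],[0,0,-20,0],[0,0,-30,0],[0,0,-30,0],[0,0,-28,0]],
], fingers=60)

```text
t: 19.9
eef_pos: [0.6291, 0.0171, 0.1865]
tcp_rot: [[-0.994, 0.112, 0.0], [0.112, 0.994, -0.0], [-0.0, -0.0, -1.0]]
ft_force: [0.5, -0.5, 0.0]
width: 0.0594
finger_force: 0.0
```

Call:
move_arm([
  [[20,-30,0,0],[20,-30,0,0],[20,-30,0,0],[20,-30,0,0],[20,-20,0,0],[0,0,0,0],[0,0,0,0],[0,0,0,0]],
])

```text
t: 20.7
eef_pos: [0.5148, -0.1105, 0.1854]
tcp_rot: [[-0.994, 0.111, 0.001], [0.111, 0.994, 0.0], [-0.001, 0.0, -1.0]]
ft_force: [-0.1, -0.6, -0.7]
width: 0.06
finger_force: 0.0
```

```bash
python3 look.py b; python3 -c "
from h import *
rel(.592,-.2425,.0366)"
```

```text
top knob [0.4681 0.0352] [0.4682 0.0357 0.0954] 107
top jar? [454. 193.] 0.75 [ 0.683 -0.289  0.045] white frac 0.0 circle [array([ 0.684 , -0.2909]), np.float64(0.0173)]
top jar? [328. 216.] 0.48 [0.619 0.016 0.086] white frac 0.89 circle [array([0.6301, 0.0157]), np.float64(0.0175)]
top jar? [386. 219.] 0.41 [ 0.619 -0.121  0.043] white frac 0.0 circle [array([ 0.6237, -0.1276]), np.float64(0.0154)]
side knob [0.4691 0.0352] [0.4685 0.0315 0.0944] 97
side jar? [366. 388.] 0.92 [ 0.524 -0.322  0.044] white frac 0.0 circle [array([ 0.5311, -0.3083]), np.float64(0.0191)]
side jar? [384. 349.] 0.87 [ 0.587 -0.251  0.045] white frac 0.87 circle [array([ 0.594, -0.243]), np.float64(0.0191)]
side jar? [372. 312.] 0.85 [ 0.61  -0.146  0.037] white frac 0.0 circle [array([ 0.6213, -0.1355]), np.float64(0.0184)]
side jar? [439. 361.] 0.8 [ 0.674 -0.304  0.039] white frac 0.0 circle [array([ 0.6845, -0.2926]), np.float64(0.019)]
side jar? [355. 254.] 0.74 [ 0.631 -0.001  0.071] white frac 0.42 circle [array([ 0.6306, -0.0014]), np.float64(0.0349)]
side jar? [317. 400.] 0.62 [ 0.437 -0.318  0.043] white frac 0.0 circle [array([ 0.4468, -0.3073]), np.float64(0.0189)]
t 20.9 pos [ 0.5146 -0.1102  0.185 ] yaw -6.33 shift mm [  10.4 -111.1   15. ]
t 20.9 pos [ 0.5146 -0.1102  0.185 ] yaw -6.33 shift mm [ -91.5 -122.9  148.4]
```

View pics/side_b.png

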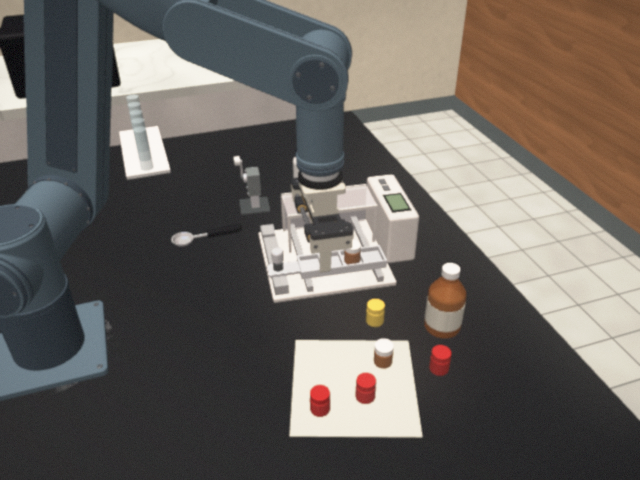

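The side view shows the first jar upright in its pocket at about (352,255) and the other still at (384,352). I'll fetch it.

Call:
move_arm([
  [[-23,-31,0,0],[-23,-31,0,0],[-23,-31,0,0],[-22,-30,0,0],[0,0,25,0],[0,0,35,0],[0,0,30,0],[0,0,20,0]],
])

```text
t: 21.7
eef_pos: [0.5901, -0.2422, 0.0722]
tcp_rot: [[-0.994, 0.111, -0.003], [0.111, 0.994, 0.002], [0.003, 0.002, -1.0]]
ft_force: [0.8, 0.4, 0.6]
width: 0.06
finger_force: 0.0
```

Run:
```python
from h import *
rel(.5923,-.2425,.0366)
im,D=ctrl.capture("side")
for b in ctrl.boxes_of("side","jar0"): print(np.round(b["pixel"]))
```

```text
t 21.7 pos [ 0.5901 -0.2422  0.0722] yaw -6.37 shift mm [-2.3 -0.1 35.6]
[439. 360.]
[380. 354.]
[368. 393.]
[318. 398.]
[368. 315.]
[314. 268.]
```

Call:
move_arm([
  [[-2,0,15,0],[0,0,13,0],[0,0,7,0],[0,0,0,0],[0,0,0,0],[0,0,0,0],[0,0,0,0],[0,0,0,0]],
])

```text
t: 22.6
eef_pos: [0.593, -0.2437, 0.0407]
tcp_rot: [[-0.994, 0.112, 0.001], [0.112, 0.994, -0.001], [-0.001, -0.0, -1.0]]
ft_force: [-0.0, -0.1, -0.5]
width: 0.06
finger_force: 0.0
```

Call:
move_arm([
  [[0,0,0,0],[0,0,0,0],[0,0,0,0],[0,0,0,0],[0,0,0,0],[0,0,0,0],[0,0,-5,0],[0,0,-10,0]],
], fingers=20, force=20)

```text
t: 23.4
eef_pos: [0.5921, -0.2432, 0.0547]
tcp_rot: [[-0.994, 0.112, -0.002], [0.112, 0.994, 0.001], [0.002, 0.001, -1.0]]
ft_force: [-0.1, 0.2, -1.6]
width: 0.0354
finger_force: 20.0
```

Call:
move_arm([
  [[0,0,-15,0],[0,0,-25,0],[0,0,-25,0],[0,0,-25,0],[0,0,-25,0],[0,0,-20,0],[0,0,0,0],[0,0,0,0]],
])

```text
t: 24.2
eef_pos: [0.5929, -0.2436, 0.191]
tcp_rot: [[-0.994, 0.112, 0.001], [0.112, 0.994, -0.001], [-0.001, -0.001, -1.0]]
ft_force: [-0.7, -0.3, -0.8]
width: 0.0357
finger_force: 20.0
```

```bash
python3 -c "
from h import *
rel(.5836,.0218,.0775)"
```

```text
t 24.2 pos [ 0.5929 -0.2436  0.191 ] yaw -6.4 shift mm [ 39.  262.8 113.2]
```

Call:
move_arm([
  [[3,22,0,0],[6,38,0,0],[6,42,0,0],[6,42,0,0],[6,42,0,0],[6,38,0,0],[4,26,0,0],[2,13,0,0]],
])

```text
t: 25.0
eef_pos: [0.5817, 0.0257, 0.1888]
tcp_rot: [[-0.994, 0.109, -0.003], [0.109, 0.994, 0.001], [0.003, 0.001, -1.0]]
ft_force: [-0.1, -0.1, -0.2]
width: 0.0355
finger_force: 20.0
```

Call:
move_arm([
  [[0,0,0,0],[0,0,20,0],[0,0,25,0],[0,0,20,0],[0,0,10,0],[0,0,5,0],[0,0,0,0],[0,0,0,0]],
])

```text
t: 25.8
eef_pos: [0.584, 0.0217, 0.111]
tcp_rot: [[-0.994, 0.112, 0.001], [0.112, 0.994, -0.0], [-0.001, -0.0, -1.0]]
ft_force: [-0.2, 0.7, -1.2]
width: 0.0354
finger_force: 20.0
```

```bash
python3 -c "
from h import *
rel(.5836,.0218,.0815)"
```

```text
t 25.8 pos [0.584  0.0217 0.111 ] yaw -6.43 shift mm [ 0.4  0.  29.5]
```

Call:
move_arm([
  [[0,0,6,0],[0,0,8,0],[0,0,6,0],[0,0,4,0],[0,0,3,0],[0,0,2,0],[0,0,0,0],[0,0,0,0]],
])

```text
t: 26.6
eef_pos: [0.5835, 0.0222, 0.0813]
tcp_rot: [[-0.994, 0.112, 0.0], [0.112, 0.994, -0.0], [-0.0, -0.0, -1.0]]
ft_force: [-0.8, 0.3, -0.5]
width: 0.0354
finger_force: 20.0
```

Call:
move_arm([
  [[0,0,0,0],[0,0,0,0],[0,0,0,0],[0,0,0,0],[0,0,-20,0],[0,0,-30,0],[0,0,-30,0],[0,0,-25,0]],
], fingers=60)

```text
t: 27.4
eef_pos: [0.5836, 0.0222, 0.1878]
tcp_rot: [[-0.994, 0.112, 0.001], [0.112, 0.994, -0.0], [-0.001, -0.0, -1.0]]
ft_force: [0.2, -0.6, 1.0]
width: 0.0597
finger_force: 0.0
```

```bash
python3 look.py c; python3 -c "
from h import *
rel(.4684,.0354,.0868)"
```

```text
top knob [0.468  0.0353] [0.4688 0.0355 0.0957] 101
top jar? [461. 292.] 0.79 [ 0.444 -0.292  0.045] white frac 0.19 circle [array([ 0.4457, -0.3063]), np.float64(0.0175)]
top jar? [388. 220.] 0.76 [ 0.616 -0.128  0.045] white frac 0.0 circle [array([ 0.6217, -0.1348]), np.float64(0.0179)]
top jar? [461. 258.] 0.71 [ 0.525 -0.295  0.045] white frac 0.16 circle [array([ 0.5302, -0.3064]), np.float64(0.0181)]
top jar? [452. 193.] 0.64 [ 0.681 -0.283  0.046] white frac 0.0 circle [array([ 0.6843, -0.2911]), np.float64(0.0175)]
top jar? [326. 236.] 0.47 [0.576 0.023 0.085] white frac 0.57 circle [array([0.5795, 0.0209]), np.float64(0.0162)]
top jar? [142. 199.] 0.39 [0.666 0.437 0.09 ] white frac 0.0 circle [array([0.6669, 0.439 ]), np.float64(0.0347)]
side knob [0.4683 0.0331] [0.4682 0.0312 0.0947] 97
side jar? [352. 253.] 0.93 [0.624 0.001 0.074] white frac 0.48 circle [array([0.6239, 0.0014]), np.float64(0.0348)]
side jar? [372. 312.] 0.91 [ 0.61  -0.147  0.039] white frac 0.0 circle [array([ 0.6217, -0.1367]), np.float64(0.0191)]
side jar? [317. 401.] 0.86 [ 0.437 -0.32   0.041] white frac 0.0 circle [array([ 0.4454, -0.3076]), np.float64(0.0194)]
side jar? [331. 251.] 0.78 [0.578 0.009 0.085] white frac 0.79 circle [array([0.5779, 0.0092]), np.float64(0.0349)]
side jar? [318. 265.] 0.67 [0.556 0.024 0.042] white frac 0.95 circle [array([0.5558, 0.0241]), np.float64(0.035)]
side jar? [364. 387.] 0.64 [ 0.52  -0.318  0.044] white frac 0.0 circle [array([ 0.5302, -0.3079]), np.float64(0.018)]
side jar? [441. 360.] 0.57 [ 0.676 -0.305  0.039] white frac 0.0 circle [array([ 0.6841, -0.2917]), np.float64(0.0193)]
t 27.6 pos [0.5834 0.0222 0.1863] yaw -6.41 shift mm [  63.9 -250.4   16.2]
t 27.6 pos [0.5834 0.0222 0.1863] yaw -6.41 shift mm [115.9   0.3  99.4]
```

Both jars are standing in the tray. Next I return to the knob.

Call:
move_arm([
  [[38,0,0,0],[40,0,0,0],[38,0,0,0],[0,0,15,0],[0,0,25,0],[0,0,20,0],[0,0,0,0],[0,0,0,0]],
])

```text
t: 28.4
eef_pos: [0.4672, 0.0353, 0.1253]
tcp_rot: [[-0.994, 0.112, -0.003], [0.112, 0.994, 0.0], [0.003, 0.0, -1.0]]
ft_force: [-0.0, -0.8, -0.7]
width: 0.0599
finger_force: 0.0
```

```bash
python3 -c "
from h import *
rel(.4684,.0354,.0868)"
```

```text
t 28.4 pos [0.4672 0.0353 0.1253] yaw -6.41 shift mm [-1.2  0.3 38.5]
```

Call:
move_arm([
  [[-1,0,15,0],[0,0,14,0],[0,0,9,0],[0,0,0,0],[0,0,0,0],[0,0,0,0],[0,0,0,0],[0,0,0,0]],
])

```text
t: 29.2
eef_pos: [0.4693, 0.035, 0.0886]
tcp_rot: [[-0.994, 0.111, 0.001], [0.111, 0.994, -0.0], [-0.001, -0.0, -1.0]]
ft_force: [-0.2, -1.0, -0.4]
width: 0.0601
finger_force: 0.0
```

Call:
move_arm([
  [[0,0,0,0],[0,0,0,0],[0,0,0,0],[0,0,0,0],[0,0,0,0],[0,0,0,0],[0,0,0,0],[0,0,0,0]],
], fingers=10, force=40)

```text
t: 30.0
eef_pos: [0.4691, 0.0352, 0.0881]
tcp_rot: [[-0.994, 0.112, 0.0], [0.112, 0.994, 0.0], [0.0, 0.0, -1.0]]
ft_force: [0.0, 1.6, 0.2]
width: 0.025
finger_force: 40.0
```

Call:
move_arm([
  [[0,0,-2,0],[0,0,-3,0],[0,0,-3,0],[0,0,-3,0],[0,0,-2,0],[0,0,0,0],[0,0,0,0],[0,0,0,0]],
])

```text
t: 30.8
eef_pos: [0.469, 0.035, 0.1011]
tcp_rot: [[-0.994, 0.112, -0.0], [0.112, 0.994, -0.0], [0.0, -0.0, -1.0]]
ft_force: [1.9, 0.7, -7.5]
width: 0.0247
finger_force: 40.0
```

Call:
move_arm([
  [[0,3,0,0],[0,6,0,0],[-0.2,8,0,0],[-0.2,9,0,0],[-0.2,9,0,0],[0,8,0,0],[0,7,0,0],[0,6,0,0]],
])

```text
t: 31.6
eef_pos: [0.4758, 0.0914, 0.1011]
tcp_rot: [[-0.994, 0.111, -0.0], [0.111, 0.994, -0.0], [0.0, -0.0, -1.0]]
ft_force: [1.4, -2.5, -7.6]
width: 0.0252
finger_force: 40.0
```

Call:
move_arm([
  [[0,6,0,0],[-0.2,9,0,0],[-0.2,10,0,0],[-0.2,11,0,0],[0,11,0,0],[0,10,0,0],[0,7,0,0],[0,4,0,0]],
])

```text
t: 32.4
eef_pos: [0.4841, 0.1591, 0.1011]
tcp_rot: [[-0.994, 0.111, 0.0], [0.111, 0.994, 0.0], [0.0, 0.0, -1.0]]
ft_force: [0.6, -2.2, -8.5]
width: 0.0251
finger_force: 40.0
```

```bash
python3 -c "
from h import *
rel(.4852,.1742,.0881);print(ctrl.get_obs()['ft_force'])"
```

```text
t 32.4 pos [0.4841 0.1591 0.1011] yaw -6.36 shift mm [ 0.6 15.2 13. ]
[ 0.5824711  -2.19269566 -8.45198057]
```

Call:
move_arm([
  [[0,4,0,0],[0,5,0,0],[0,4,0,0],[0,2,0,0],[0,0,0,0],[0,0,0,0],[0,0,0,0],[0,0,0,0]],
])

```text
t: 33.2
eef_pos: [0.4859, 0.1732, 0.1012]
tcp_rot: [[-0.994, 0.112, 0.0], [0.112, 0.994, 0.0], [-0.0, 0.0, -1.0]]
ft_force: [1.7, 1.6, -8.0]
width: 0.0248
finger_force: 40.0
```

Call:
move_arm([
  [[0,0,2,0],[0,0,2,0],[0,0,2,0],[0,0,2,0],[0,0,2,0],[0,0,2,0],[0,0,1,0],[0,0,0,0]],
])

```text
t: 34.0
eef_pos: [0.486, 0.1737, 0.0882]
tcp_rot: [[-0.994, 0.112, 0.001], [0.112, 0.994, 0.001], [-0.0, 0.001, -1.0]]
ft_force: [0.1, 5.5, -4.0]
width: 0.0251
finger_force: 40.0
```

Call:
move_arm([
  [[0,0,0,0],[0,0,0,0],[0,0,0,0],[0,0,-20,0],[0,0,-40,0],[0,0,-22,0],[14,36,0,0],[14,36,0,0]],
], fingers=60)

```text
t: 34.8
eef_pos: [0.4671, 0.2476, 0.1717]
tcp_rot: [[-0.993, 0.115, 0.003], [0.115, 0.993, 0.0], [-0.003, 0.001, -1.0]]
ft_force: [0.1, -0.1, -0.6]
width: 0.06
finger_force: 0.0
```

Call:
move_arm([
  [[14,36,0,0],[0,0,0,0],[0,0,0,0],[0,0,0,0],[0,0,0,0],[0,0,0,0],[0,0,0,0],[0,0,0,0]],
], fingers=0)

```text
t: 35.6
eef_pos: [0.4563, 0.2846, 0.1702]
tcp_rot: [[-0.994, 0.112, 0.0], [0.112, 0.994, -0.0], [-0.0, -0.0, -1.0]]
ft_force: [0.2, -0.1, 0.4]
width: 0.0022
finger_force: 0.0
```

```bash
python3 look.py d | grep -E "knob|side.*(3[0-9][0-9]. 2)"; python3 -c "
from h import *
rel(.462,.3625,.140)"
```

```text
top knob [0.4853 0.1728] [0.4847 0.1728 0.0949] 106
side knob [0.4842 0.1716] [0.485  0.1688 0.0943] 83
side jar? [318. 220.] 0.6 [0.597 0.144 0.074] white frac 0.47 circle [array([0.5978, 0.1446]), np.float64(0.0346)]
side jar? [337. 222.] 0.59 [0.641 0.139 0.065] white frac 0.43 circle [array([0.6404, 0.1386]), np.float64(0.0344)]
t 35.8 pos [0.4561 0.285  0.1702] yaw -6.41 shift mm [ 2.8 77.7 30.2]
```

View pics/side_d.png

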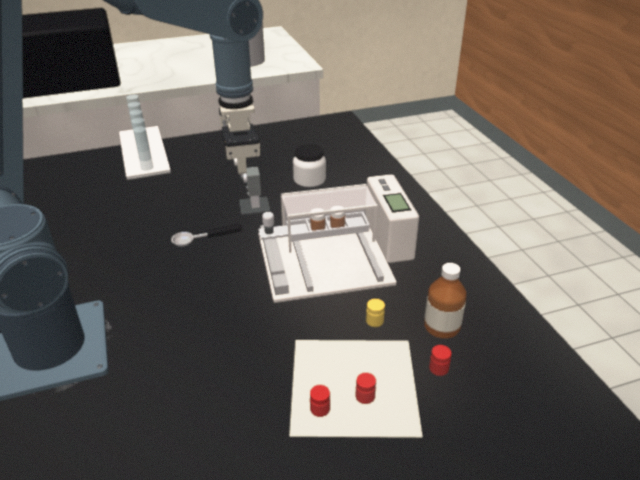

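The side view shows both jars upright under the hood at (318,220) and (337,220), and the knob is down at the weighing end. Now I'll click the switch to weigh.

Call:
move_arm([
  [[2,0,20,0],[0,0,11,0],[0,20,0,0],[0,15,0,0],[0,8,0,0],[0,0,0,0],[0,0,0,0],[0,0,0,0]],
])

```text
t: 36.6
eef_pos: [0.4588, 0.3276, 0.1392]
tcp_rot: [[-0.994, 0.112, -0.0], [0.112, 0.994, -0.0], [-0.0, -0.0, -1.0]]
ft_force: [-0.2, 0.4, 1.0]
width: 0.0007
finger_force: 0.0
```

Call:
move_arm([
  [[0,7,0,0],[0,7,0,0],[0,7,0,0],[0,7,0,0],[0,6,1,0],[0,5,1,0],[0,2,0,0],[0,0,0,0]],
])

```text
t: 37.4
eef_pos: [0.4637, 0.3678, 0.1362]
tcp_rot: [[-0.994, 0.111, -0.0], [0.111, 0.994, -0.003], [0.0, -0.003, -1.0]]
ft_force: [3.1, -7.6, -1.2]
width: 0.0003
finger_force: 3.4
```

```bash
python3 -c "
from h import *
rel(.462,.3625,.140);print(ctrl.get_obs()['ft_force'])"
```

```text
t 37.4 pos [0.4637 0.3678 0.1362] yaw -6.38 shift mm [ 1.1 -5.4 -3.8]
[ 3.07934645 -7.55898609 -1.23114737]
```

Clicked at about 7.6 N. Release, then go back to the knob.

Call:
move_arm([
  [[0,-8,0,0],[0,-8,0,0],[0,-9,0,0],[0,-9,0,0],[0,-10,0,0],[0,-20,0,0],[0,-20,0,0],[0,0,0,0]],
])

```text
t: 38.2
eef_pos: [0.4538, 0.2834, 0.1373]
tcp_rot: [[-0.994, 0.113, -0.0], [0.113, 0.994, -0.0], [0.0, -0.0, -1.0]]
ft_force: [-0.6, 0.4, 0.7]
width: 0.0006
finger_force: 0.0
```

Call:
move_arm([
  [[0,0,-33,0],[-14,-36,0,0],[-14,-36,0,0],[-14,-36,0,0],[0,0,0,0],[0,0,0,0],[0,0,0,0],[0,0,0,0]],
], fingers=60)

```text
t: 39.0
eef_pos: [0.4835, 0.1745, 0.1701]
tcp_rot: [[-0.994, 0.11, 0.0], [0.11, 0.994, 0.0], [0.0, 0.0, -1.0]]
ft_force: [0.1, -0.2, -0.6]
width: 0.0584
finger_force: 0.0
```

Run:
```python
from h import *
rel(.485,.1732,.0875)
im,D=ctrl.capture("side"); C=cloud("side",D); X,Y,Z=C[...,0],C[...,1],C[...,2]
p=C[(D>0)&(X>.43)&(X<.52)&(Y>.33)&(Y<.42)&(Z>.12)&(Z<.16)]; print(len(p),p.mean(0) if len(p) else 0)
```

```text
t 39.0 pos [0.4835 0.1745 0.1701] yaw -6.32 shift mm [-1.6 -1.1 82.6]
69 [0.46201275 0.35917876 0.14086266]
```

Roller back upright.

Call:
move_arm([
  [[-1.5,-1,20,0],[0,0,20,0],[0,0,20,0],[0,0,14,0],[0,0,8,0],[0,0,0,0],[0,0,0,0],[0,0,0,0]],
])

```text
t: 39.85
eef_pos: [0.4858, 0.1724, 0.089]
tcp_rot: [[-0.994, 0.111, 0.002], [0.111, 0.994, 0.0], [-0.002, 0.0, -1.0]]
ft_force: [0.1, 0.3, 0.6]
width: 0.0601
finger_force: 0.0
```

Call:
move_arm([
  [[0,0,0,0],[0,0,0,0],[0,0,0,0],[0,0,0,0],[0,0,0,0],[0,0,0,0],[0,0,0,0],[0,0,0,0]],
], fingers=10, force=40)

```text
t: 40.65
eef_pos: [0.4854, 0.1736, 0.0884]
tcp_rot: [[-0.994, 0.112, 0.001], [0.112, 0.994, 0.003], [-0.001, 0.003, -1.0]]
ft_force: [-0.2, 7.1, 0.6]
width: 0.0252
finger_force: 40.0
```

Call:
move_arm([
  [[0,0,-2,0],[0,0,-3,0],[0,0,-3,0],[0,0,-3,0],[0,0,-2,0],[0,0,0,0],[0,0,0,0],[0,0,0,0]],
])

```text
t: 41.45
eef_pos: [0.4851, 0.1719, 0.101]
tcp_rot: [[-0.994, 0.112, -0.0], [0.112, 0.994, -0.0], [0.0, -0.0, -1.0]]
ft_force: [3.0, 1.6, -7.9]
width: 0.025
finger_force: 40.0
```

Call:
move_arm([
  [[0,-3,0,0],[0,-6,0,0],[0.2,-8,0,0],[0.2,-9,0,0],[0.2,-9,0,0],[0,-8,0,0],[0,-7,0,0],[0,-6,0,0]],
])

```text
t: 42.25
eef_pos: [0.4783, 0.1157, 0.1012]
tcp_rot: [[-0.994, 0.112, 0.0], [0.112, 0.994, -0.0], [-0.0, -0.0, -1.0]]
ft_force: [3.0, 1.3, -7.6]
width: 0.0249
finger_force: 40.0
```

Call:
move_arm([
  [[0,-6,0,0],[0.2,-9,0,0],[0.2,-10,0,0],[0.2,-11,0,0],[0,-11,0,0],[0,-10,0,0],[0,-7,0,0],[0,-4,0,0]],
])

```text
t: 43.05
eef_pos: [0.4701, 0.0482, 0.1012]
tcp_rot: [[-0.994, 0.112, 0.0], [0.112, 0.994, -0.0], [-0.0, -0.0, -1.0]]
ft_force: [3.6, 1.0, -7.1]
width: 0.0252
finger_force: 40.0
```

```bash
python3 -c "
from h import *
rel(.4685,.0353,.0884);print(ctrl.get_obs()['ft_force'])"
```

```text
t 43.05 pos [0.4701 0.0482 0.1012] yaw -6.44 shift mm [  0.1 -13.   12.8]
[ 3.57420368  0.96119757 -7.11683417]
```

Call:
move_arm([
  [[0,-4,0,0],[0,-4,0,0],[0,-3,0,0],[0,-2,0,0],[0,0,0,0],[0,0,0,0],[0,0,0,0],[0,0,0,0]],
])

```text
t: 43.85
eef_pos: [0.4686, 0.0359, 0.1011]
tcp_rot: [[-0.994, 0.111, -0.0], [0.111, 0.994, -0.0], [0.0, -0.0, -1.0]]
ft_force: [3.0, -2.9, -7.3]
width: 0.0251
finger_force: 40.0
```

Call:
move_arm([
  [[0,0,2,0],[0,0,2,0],[0,0,2,0],[0,0,2,0],[0,0,2,0],[0,0,2,0],[0,0,1,0],[0,0,0,0]],
])

```text
t: 44.65
eef_pos: [0.4686, 0.0361, 0.0884]
tcp_rot: [[-0.994, 0.112, -0.0], [0.112, 0.994, -0.0], [0.0, -0.0, -1.0]]
ft_force: [1.1, -1.0, -1.4]
width: 0.0248
finger_force: 40.0
```

Call:
move_arm([
  [[0,0,0,0],[0,0,0,0],[0,0,0,0],[0,0,-20,0],[0,0,-40,0],[0,0,-40,0],[0,0,0,0],[0,0,0,0]],
], fingers=60)

```text
t: 45.45
eef_pos: [0.4691, 0.0361, 0.189]
tcp_rot: [[-0.994, 0.112, 0.002], [0.112, 0.994, -0.0], [-0.002, 0.0, -1.0]]
ft_force: [0.0, 0.1, -0.4]
width: 0.0601
finger_force: 0.0
```

Call:
move_arm([
  [[40,0,0,0],[40,0,0,0],[0,0,0,0],[0,0,0,0],[0,0,0,0],[0,0,0,0],[0,0,0,0],[0,0,0,0]],
])

```text
t: 46.25
eef_pos: [0.3896, 0.0449, 0.188]
tcp_rot: [[-0.994, 0.112, -0.0], [0.112, 0.994, 0.0], [0.0, 0.0, -1.0]]
ft_force: [-0.0, -0.6, 0.6]
width: 0.0599
finger_force: 0.0
```

```bash
python3 look.py e | grep -E "knob|0.08|0.07"; python3 -c "
from h import *
rel(.4685,.0353,.0884)
a=cv2.imread('pics/side_e.png')[130:330,150:430]; b=cv2.imread('pics/top_e.png')[120:320,200:420]
cv2.imwrite('pics/fin.png',np.hstack([cv2.resize(a,None,fx=1.6,fy=1.6),cv2.resize(b,None,fx=1.6,fy=1.6)])[:, :800])"
```

```text
top knob [0.4681 0.0352] [0.4684 0.0352 0.0951] 106
top jar? [326. 240.] 0.7 [0.567 0.021 0.07 ] white frac 0.95 circle [array([0.581 , 0.0273]), np.float64(0.0175)]
top jar? [329. 212.] 0.55 [0.629 0.013 0.086] white frac 0.93 circle [array([0.6204, 0.016 ]), np.float64(0.0266)]
top jar? [324. 234.] 0.47 [0.578 0.025 0.086] white frac 0.94 circle [array([0.5811, 0.0273]), np.float64(0.0175)]
side knob [0.4688 0.0352] [0.4683 0.0312 0.0947] 95
side jar? [354. 252.] 0.82 [ 0.628 -0.002  0.077] white frac 0.52 circle [array([ 0.6277, -0.0014]), np.float64(0.0349)]
side jar? [328. 252.] 0.54 [0.574 0.013 0.083] white frac 0.68 circle [array([0.574 , 0.0133]), np.float64(0.035)]
t 46.45 pos [0.3893 0.045  0.1881] yaw -6.41 shift mm [-79.8  -0.8  99.7]
```

View pics/fin.png

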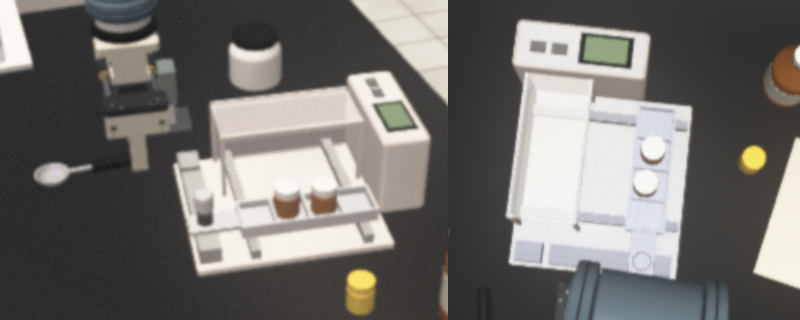

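The final picture shows both jars upright at (287,197) and (323,195). The carriage is locked at the loading end with the knob down (top at z=0.095), and the robot is clear.

```bash
python3 -c "
from rig import ctrl
print(ctrl.close_job())"
```

```text
the job is handed in; nothing more can be done
None
```

I tared the empty tray, loaded both sample jars, weighed them and left the carriage locked at the loading end with the jars upright in pockets 1 and 2. The job is handed in at about 46 s; no verdict came back, and neither switch click was read directly (I inferred them from about 8 N of push and the roller springing back).

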